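Transfer fixture locators to the setup rack in reverse order

TASK

Move the four steel fixture pieces from the full aluminium rack into the empty black rack, one to a pocket, in reverse order as counted from each rack's upright post: the piece that starts nearest the full rack's post ends farthest from the black rack's post, the second ends second from the far end, and so on. Leave all four standing upright on the pocket floors, and tip none over on the way.

Things in the scene. Friction and masses are not known exactly. Their poses are not given: they have to be found in the camera images.
- full_rack: Aluminium rack holding the four pieces; fixed, origin at underside centre of the pocket row. Four pockets 60 x 60 mm inside at own y = -96, -32, 32, 96 mm, x = 0; floor 6 mm, wall tops 12 mm above table, walls 4 mm. One upright steel post on a 12 mm high tab at own y = +148 mm (20 mm wide, top at 46 mm; tab ends at y = 166 mm). Each pocket has a 3 mm rubber pad: pieces start 9 mm above table.
- empty_rack: Black-walled rack, bare steel floors, same shape, empty; fixed, origin at underside centre of the pocket row. Four pockets 60 x 60 mm inside at own y = -96, -32, 32, 96 mm, x = 0; floor 6 mm, wall tops 12 mm above table, walls 4 mm. One upright steel post on a 12 mm high tab at own y = +148 mm (20 mm wide, top at 46 mm; tab ends at y = 166 mm). No pads: placed pieces stand 6 mm above table.
- pin: Cone-pointed locating pin, 74 mm tall, about 0.27 kg: foot flange 38 mm across and 8 mm high, round body 28 mm across up to 52 mm, then a cone to the tip. Loose, bare steel, standing upright in the full rack at the start; its z axis is up. Origin at the centre of its underside. 
- bushing: Plain tube (drill bushing) 36 mm across outside, 22 mm bore open at the top, 56 mm tall, about 0.28 kg. Loose, bare steel, standing upright in the full rack at the start; its z axis is up. Origin at the centre of its underside. 
- jack: Hexagonal screw jack, about 0.38 kg: hexagonal body 34 mm across flats, 46 mm tall, with a round 16 mm dark stem on top to 60 mm. One pair of flats faces along its own x axis, the others at 60 degree steps. Loose, bare steel, standing upright in the full rack at the start; its z axis is up. Origin at the centre of its underside. 
- clevis: Square slotted block, about 0.40 kg: 38 x 38 mm, 48 mm tall, with a slot 16 mm wide and 18 mm deep across its top, along its own x axis; sides square to its own x and y. Loose, bare steel, standing upright in the full rack at the start; its z axis is up. Origin at the centre of its underside. 
- pad_pin: The rubber pad (50 x 50 x 3 mm, fixed, one of four alike) in the pocket of the full rack where the pin stands at the start: it marks that pocket and stays there. Origin at the centre of its underside.
- pad_bushing: The rubber pad (50 x 50 x 3 mm, fixed, one of four alike) in the pocket of the full rack where the bushing stands at the start: it marks that pocket and stays there. Origin at the centre of its underside.
- pad_jack: The rubber pad (50 x 50 x 3 mm, fixed, one of four alike) in the pocket of the full rack where the jack stands at the start: it marks that pocket and stays there. Origin at the centre of its underside.
- pad_clevis: The rubber pad (50 x 50 x 3 mm, fixed, one of four alike) in the pocket of the full rack where the clevis stands at the start: it marks that pocket and stays there. Origin at the centre of its underside.
Things that resemble listed ones, but are neither listed nor needed, are in the scene too. Leave any green or turquoise look-alike of the pin alone.

How it is judged:
By the outcome, as a careful person would: the job done as asked, in the order asked, and still so for the second after the job is handed in, with the robot touching nothing.
It also fails if it takes over 112 s, if anything falls off the work surface, if the arm or the gripper's body presses on something with over 40 N, if the wrist force passes 120 N, or if a joint passes its speed limit or range.

ROBOT

A 6-joint arm with a two-finger parallel gripper is mounted at the origin on the work surface. World frame = base frame: x ahead of the robot, y to its left, z up, the work surface at z = 0. Lengths are in m, angles in degrees, forces in N, time in s.
With the tool pointing down it reaches from about 0.3 to 0.75 m from the base axis. Payload 8.5 kg.
Tool frame: the origin (TCP) lies midway between the tips of the shut fingers; the grasp point (between the pads) lies 19 mm behind it; z points along the fingers, y is the direction in which the jaws open and shut (so a half turn about z gives the same grasp; the last joint's range is limited). The gripper opens to 85 mm and grips with 20 to 120 N. Pads are 22 mm wide; open, the fingers measure 114 mm over their backs; the gripper's body (76 mm by 85 mm) begins 54 mm behind the grasp point. The pads swing forward as they close: fully open they stand 13 mm farther back than shut.
Start: joints at [57.68, 21.807, 74.336, -0, 83.858, -12.336], TCP at [0.188, 0.517, 0.231] pointing down, gripper open.
Joint ranges: [-178.18, 178.18], [-50.72, 133.34], [12.68, 142.11], [-81.47, 261.47], [9.98, 163.14], [-165.26, 165.26]. Speed limits (degrees/s): [136.94, 136.94, 180, 180, 180, 180].

INTERFACE

Orientations are given as a 3x3 rotation matrix whose columns are the frame's x, y, z axes.
In Python, from rig import status, eyes, env gives the robot as it stands. The module is installed in compiled form; this text tells all that it offers.
- The arm moves only by the tool play_rows, never from a script. Its argument "targets" is text: rows parted by semicolons, each of 5 numbers parted by spaces: the shift along the tool's x, y, z in m, then the turn about the tool's z in rad, then the closure, from 0 (fully open) to 1 (shut). A call has 1 to 5 rows; each row is the pose to reach, as a shift and turn from the pose commanded when the call began, along the tool's axes at that moment; what a row does not reach only later rows make up. A row lasts 1/10 s, in which the tool goes at most 50 mm and 8.59 degrees, less where a joint would pass 70% of its speed; a pose out of reach is approached as far as the arm can. A call with a gripper value outside its range is refused whole. The fingers move at their own pace and stop on an object; "force" is the grip in N (left out, the last holds). Time passes only in rows, so rows that repeat a pose let the fingers close. It gives the time, the measured TCP pose, the force and the opening at its end, in the units of the state.
- status.observe(): the state, without advancing time (a new reading comes with each control period).
- eyes.get_image(name): name is "side" or "top"; returns a dict with "pixels" (400x640x3 uint8, red, green, blue), "range_z" (400x640 float32, m along the optical axis (not along the pixel's ray), 0 where there is no reading), "mtx" (3x3 intrinsics, pixels), "world_to_cam" (4x4, takes a point from world to camera coordinates). Camera axes: x right, y up, looking along -z (the intrinsics and any distortion apply to the point x, -y, -z); pixel columns grow to the right and rows downward; lengths in m; the calibration is good to about 2 mm. A picture is of the moment at which its call begins.
- env.close_job(): hands the job in, once; it reports no verdict.
The state is a dict: "time_s": time; "q": joint angles; "qvel": joint speeds; "joint_efforts": joint torques, N m; "position": TCP position; "tool_rot": TCP orientation; "ft_force": force on the tool from outside, world axes, zero at the start; "wrist_torque": the same for the moment, N m; "grip_width": finger opening in m.
Only numpy, scipy, OpenCV 4.12 (cv2) and the standard library are available. Lean on these libraries where they do the work, as an engineer would, in place of code of your own. Each camera call takes 0.05 s, during which the arm holds its last target.

## Working session

There is one attempt and no reset: what is moved stays moved. The work goes in short steps, Python scripts to look and compute and a tool call to move; the robot and the scene stay as the last step left them, time stands still between calls to the robot, and variables do not carry over. Pictures are saved under pics/ and viewed, and the job is handed in when it is done.

Besides the shell and the picture viewer there is one more tool, called after ">>>" as name(argument=value, ...) on one line, values as JSON. play_rows: Moves the arm, as the interface text tells. Its arguments: {"type":"object","properties":{"targets":{"type":"string"},"force":{"type":"number"}},"required":["targets"]}

```bash
mkdir -p pics; cat > h.py <<'E'
import numpy as np, cv2
from rig import status, eyes, env
def grab(n,tag):
    d=eyes.get_image(n); np.savez(f'{n}_{tag}.npz',**{k:d[k] for k in('pixels','range_z','mtx','world_to_cam')})
    cv2.imwrite(f'pics/{n}_{tag}.png',d['pixels'][:,:,::-1]); return d
def load(n,tag): return dict(np.load(f'{n}_{tag}.npz'))
def ray(d,u,v):
    K=d['mtx'];T=d['world_to_cam'];R=T[:3,:3];c=-R.T@T[:3,3]
    r=np.array([(u-K[0,2])/K[0,0],-(v-K[1,2])/K[1,1],-1.]);return c,R.T@r
def plane(d,u,v,z):
    c,r=ray(d,u,v);return c+r*(z-c[2])/r[2]
def cloud(d):
    K=d['mtx'];T=d['world_to_cam'];R=T[:3,:3]
    v,u=np.mgrid[:400,:640];Z=d['range_z'].astype(float)
    P=np.stack([(u-K[0,2])/K[0,0]*Z,-(v-K[1,2])/K[1,1]*Z,-Z],-1)
    W=(P-T[:3,3])@R; W[Z==0]=np.nan; return W
def proj(d,p):
    T=d['world_to_cam'];q=T[:3,:3]@np.array(p)+T[:3,3];K=d['mtx']
    return np.array([K[0,0]*q[0]/-q[2]+K[0,2],K[1,1]*-q[1]/-q[2]+K[1,2]])
E
python3 - <<'E'
from h import *
for n in('top','side'):
    d=grab(n,'a');print(n,d['mtx'],d['world_to_cam'])
print(status.observe())
E
```

```text
top [[367.41828564   0.         322.12799178]
 [  0.         367.41828564 201.09294044]
 [  0.           0.           1.        ]] [[ 0.01538745 -0.99957332  0.02482747 -0.02511935]
 [ 0.99493382  0.01777372  0.0989484  -0.55367499]
 [-0.09934745  0.02317913  0.9947828  -0.8205218 ]
 [ 0.          0.          0.          1.        ]]
side [[362.55239265   0.         315.23099289]
 [  0.         362.55239265 200.29593755]
 [  0.           0.           1.        ]] [[-0.98573986 -0.16824488 -0.00325442  0.53870473]
 [ 0.10436186 -0.6263944   0.77248861 -0.08771925]
 [-0.13200581  0.76113318  0.63502028 -0.64704151]
 [ 0.          0.          0.          1.        ]]
{'time_s': 0.1, 'q': array([ 5.76801179e+01,  2.18389045e+01,  7.43795516e+01,  1.24067938e-03,
        8.38579294e+01, -1.23325515e+01]), 'qvel': array([-2.25628699e-03, -1.37768961e-01, -1.16416009e-01, -1.82775951e-02,
       -6.53946575e-05, -1.14002207e-02]), 'joint_efforts': array([ 3.57974757e-03, -4.49219263e+01, -2.31657493e+01, -1.77625216e-04,
        3.63241015e-03,  2.68908373e-06]), 'position': array([0.18782277, 0.51666022, 0.23076194]), 'tool_rot': array([[-9.39767317e-01,  3.41814065e-01, -7.30970788e-04],
       [ 3.41814710e-01,  9.39766706e-01, -1.11512460e-03],
       [ 3.05776739e-04, -1.29781422e-03, -9.99999111e-01]]), 'ft_force': array([-0.69710139, -0.33736319,  0.53828315]), 'wrist_torque': array([-0.00959553,  0.01127146, -0.00107183]), 'grip_width': 0.0855185432899438}
```

```bash
ls pics
```

```text
side_a.png
top_a.png
```

View pics/top_a.png

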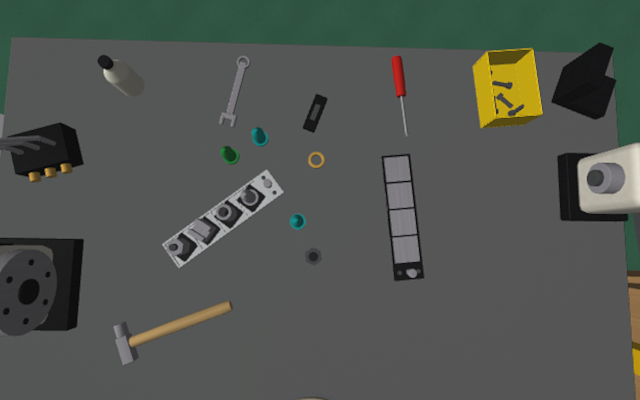

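View pics/side_a.png

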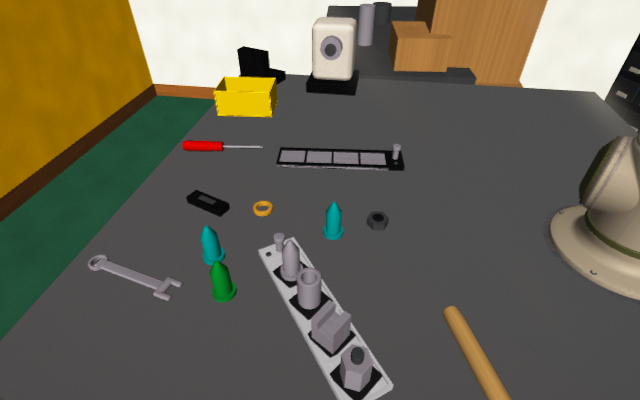

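Top view: full rack at (223,218) with its post at about (267,183). Black rack at (402,215) with its post at about (412,273). Side view: from the post, the order is pin (291,258), bushing (309,288), clevis (331,326), jack (356,367).

The pin candidates are the steel one at side (291,258), the green one at (221,280), and turquoise ones at (211,243) and (333,219). I choose the steel one in the rack. I'll crop to check.

```bash
python3 - <<'E'
from h import *
t=load('top','a');s=load('side','a')
a=t['pixels'][160:280,150:300,::-1];b=t['pixels'][145:290,370:435,::-1];c=s['pixels'][225:400,245:400,::-1]
cv2.imwrite('pics/cropt.png',cv2.resize(a,None,fx=5,fy=5,interpolation=cv2.INTER_CUBIC))
cv2.imwrite('pics/cropb.png',cv2.resize(b,None,fx=4,fy=4,interpolation=cv2.INTER_CUBIC))
cv2.imwrite('pics/crops.png',cv2.resize(c,None,fx=3.4,fy=3.4,interpolation=cv2.INTER_CUBIC))
E
```

```text
(no output)
```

View pics/cropt.png

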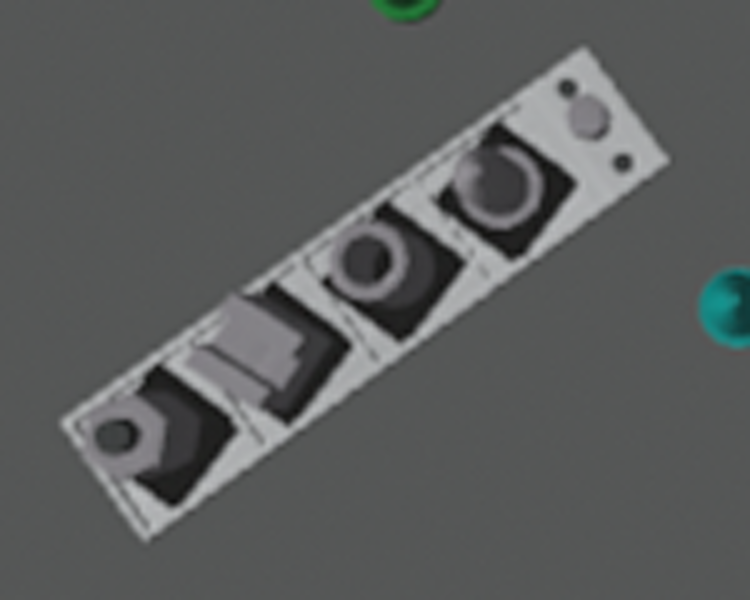

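View pics/cropb.png

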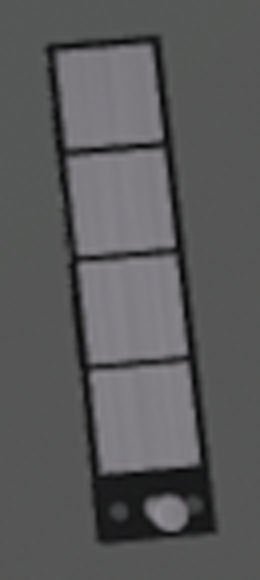

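View pics/crops.png

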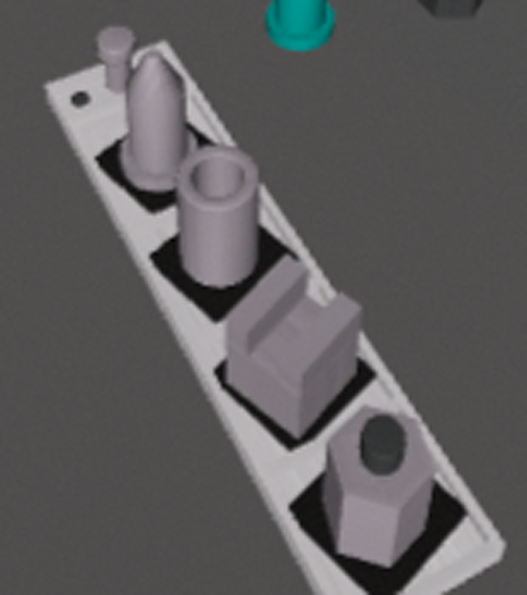

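The crops confirm the order from the post: steel pin (top 250,197), bushing (224,211), clevis (201,230), jack (175,247). Now I'll measure.

```bash
python3 - <<'E'
from h import *
for n in('top','side'):
    d=load(n,'a');W=cloud(d);z=W[...,2]
    print(n,'table z', np.nanmedian(z[np.abs(z)<.02]), np.nanstd(z[np.abs(z)<.006]))
    # full rack roi in world
    for nm,(x0,x1,y0,y1) in dict(full=(.33,.64,.08,.45),empty=(.33,.75,-.3,-.1)).items():
        m=(W[...,0]>x0)&(W[...,0]<x1)&(W[...,1]>y0)&(W[...,1]<y1)&(z>.0095)&(z<.0145)
        print(n,nm,m.sum())
t=load('top','a')
# outlines by corner casting at z=.012
full=np.array([(585,45),(670,158),(148,543),(62,422)])/5+[150,160]
emp=np.array([(47,44),(160,36),(216,533),(100,543)])/4+[370,145]
for nm,c in(('full',full),('emp',emp)):
    P=np.array([plane(t,u,v,.012)[:2] for u,v in c]);print(nm,P.round(4).tolist(),[np.linalg.norm(P[i]-P[(i+1)%4]).round(4) for i in range(4)])
E
```

```text
top table z -0.00039655475132353835 0.001668385415369834
top full 1156
top empty 924
side table z 0.0003377139107926706 0.0011378936416842156
side full 2237
side empty 720
full [[0.6295, 0.1152], [0.5764, 0.0738], [0.3946, 0.3075], [0.4489, 0.3496]] [np.float64(0.0673), np.float64(0.2961), np.float64(0.0688), np.float64(0.2959)]
emp [[0.6665, -0.1572], [0.6728, -0.2252], [0.38, -0.2554], [0.3734, -0.1877]] [np.float64(0.0683), np.float64(0.2943), np.float64(0.068), np.float64(0.2946)]
```

```bash
cat > m1.py <<'E'
from h import *
t=load('top','a');s=load('side','a')
full=np.array([(585,45),(670,158),(148,543),(62,422)])/5+[150,160]
emp=np.array([(47,44),(160,36),(216,533),(100,543)])/4+[370,145]
F=np.array([plane(t,u,v,.012)[:2] for u,v in full]);E_=np.array([plane(t,u,v,.012)[:2] for u,v in emp])
def fr(post,low):
    a=(post-low)/np.linalg.norm(post-low);m=(post+low)/2
    o=m-a*.018; return o,a
FR=fr(F[:2].mean(0),F[2:].mean(0)); ER=fr(E_[2:].mean(0),E_[:2].mean(0))
def loc(fr,W):
    o,a=fr;x=np.array([a[1],-a[0]]);r=W[...,:2]-o;return np.stack([r@x,r@a,W[...,2]],-1)
def wor(fr,x,y):
    o,a=fr;return o+x*np.array([a[1],-a[0]])+y*a
E
python3 - <<'E'
from m1 import *
for n,f in(('full',FR),('emp',ER)):
    print(n,f[0].round(4),np.degrees(np.arctan2(f[1][1],f[1][0])).round(2))
for n,d in(('top',t),('side',s)):
    W=cloud(d)
    for nm,f in(('full',FR),('emp',ER)):
        L=loc(f,W);m=(abs(L[...,0])<.06)&(abs(L[...,1])<.19)&(L[...,2]>.009)&(L[...,2]<.0145)
        p=L[m];print(n,nm,'ext x',np.percentile(p[:,0],[1,99]).round(4),'y',np.percentile(p[:,1],[.5,99.5]).round(4))
        m=(abs(L[...,0])<.03)&(abs(L[...,1]-.148)<.017)&(L[...,2]>.030)&(L[...,2]<.05);p=L[m];print('  post',p.mean(0).round(4),len(p))
    L=loc(FR,W)
    for k,y in(('pin',.096),('bush',.032),('clev',-.032),('jack',-.096)):
        m=(abs(L[...,0])<.032)&(abs(L[...,1]-y)<.032)&(L[...,2]>.022)
        p=L[m];print(n,k,len(p),'x',np.percentile(p[:,0],[2,98]).round(4),'y',np.percentile(p[:,1],[2,98]).round(4),'zmax',np.percentile(p[:,2],99).round(4))
E
```

```text
full [0.5013 0.2258] -52.25
emp [ 0.5411 -0.2045] -174.08
top full ext x [-0.0346  0.0336] y [-0.1305  0.1641]
  post [0.0008 0.1469 0.0453] 62
top emp ext x [-0.0344  0.0336] y [-0.183   0.1655]
  post [0.0004 0.1474 0.0448] 69
top pin 158 x [-0.0127  0.0118] y [0.0826 0.1079] zmax 0.0832
top bush 236 x [-0.0166  0.0162] y [0.0178 0.0506] zmax 0.0674
top clev 381 x [-0.0238  0.0198] y [-0.0544 -0.0117] zmax 0.059
top jack 295 x [-0.0191  0.0139] y [-0.1131 -0.0797] zmax 0.0703
side full ext x [-0.0347  0.0337] y [-0.1327  0.1624]
  post [-0.0008  0.1419  0.0431] 121
side emp ext x [-0.0341  0.0363] y [-0.1786  0.1666]
  post [0.0046 0.1483 0.0422] 65
side pin 502 x [-0.0153  0.0088] y [0.0789 0.0962] zmax 0.0825
side bush 784 x [-0.0185  0.0132] y [0.0134 0.045 ] zmax 0.0662
side clev 1218 x [-0.0259  0.0192] y [-0.06   -0.0175] zmax 0.0587
side jack 1062 x [-0.0217  0.0118] y [-0.1179 -0.0847] zmax 0.0703
```

```bash
python3 - <<'E'
from m1 import *
for n,d in(('top',t),('side',s)):
    L=loc(FR,cloud(d))
    for k,y,zl,zh in(('clev',-.032,.052,.062),('clev',-.032,.025,.062),('jack',-.096,.050,.060),('jack',-.096,.022,.060)):
        m=(abs(L[...,0])<.032)&(abs(L[...,1]-y)<.032)&(L[...,2]>zl)&(L[...,2]<zh)
        p=(L[m][:,:2]*1000).astype(np.float32);r=cv2.minAreaRect(p);print(n,k,zl,np.round(r[0],1),np.round(r[1],1),round(r[2],1))
    # side-face normals for vertical faces: PCA of thin z band
    if n=='side':
        # normals from depth: local plane fit
        for k,y,zh in(('clev',-.032,.054),('jack',-.096,.052)):
            m=(abs(L[...,0])<.032)&(abs(L[...,1]-y)<.032)&(L[...,2]>.016)&(L[...,2]<zh)
            N=np.cross(np.roll(L,-2,1)-np.roll(L,2,1),np.roll(L,-2,0)-np.roll(L,2,0));N/=np.linalg.norm(N,axis=-1,keepdims=True)
            q=N[m];q=q[abs(q[:,2])<.12];a=np.degrees(np.arctan2(q[:,1],q[:,0]))
            h,e=np.histogram(a,bins=np.arange(-180,181,5));print(k,[(int(e[i]),int(h[i])) for i in range(len(h)) if h[i]>8])
E
```

```text
top clev 0.052 [ -2.9 -34.6] [38.7 38.6] 21.2
top clev 0.025 [ -2.8 -34.6] [38.7 38.6] 20.9
top jack 0.05 [ -3.6 -97.2] [37.6 33.6] 75.3
top jack 0.022 [ -3.5 -97.3] [37.6 33.8] 77.3
side clev 0.052 [ -2.7 -36.5] [39.  38.7] 20.6
side clev 0.025 [ -2.4 -36.4] [40.  38.8] 21.1
side jack 0.05 [ -3.6 -99.8] [38.4 34.2] 16.0
side jack 0.022 [  -3.7 -100. ] [38.6 34.5] 16.0
clev [(10, 24), (15, 59), (20, 57), (25, 31), (30, 17), (100, 25), (105, 82), (110, 113), (115, 36), (135, 17)]
jack [(-25, 12), (-20, 18), (-15, 25), (-10, 16), (35, 19), (40, 51), (45, 55), (50, 31), (55, 13), (90, 9), (95, 9), (100, 28), (105, 43)]
```

```bash
cat > go.py <<'E'
import sys
from m1 import *
def off(x,y,z,yaw):
    o=status.observe();R=o['tool_rot'];p=o['position']
    sh=R.T@(np.array([x,y,z])-p);cy=np.degrees(np.arctan2(R[1,1],R[0,1]))
    dy=(yaw-cy+180)%360-180
    print('t',round(o['time_s'],2),'pos',p.round(4),'yaw',cy.round(2),'q6',o['q'][5].round(1),'F',o['ft_force'].round(1),'w',round(o['grip_width'],4))
    print('shift',sh.round(4),'turn rad',round(-np.radians(dy),4))
P=dict(pin=(-.0015,.094),bush=(-.0012,.0325),clev=(-.0027,-.0355),jack=(-.0036,-.0986))
YF=dict(pin=37.75,bush=37.75,clev=37.75+21,jack=37.75-16)
E_Y=dict(pin=-.096,bush=-.032,clev=.032,jack=.096)
if __name__=='__main__':
    k=sys.argv[1];side=sys.argv[2];z=float(sys.argv[3])
    if side=='f': x,y=wor(FR,*P[k]);yaw=YF[k]
    else: x,y=wor(ER,.0005,E_Y[k]-.000);yaw=95.92
    print(k,side,round(x,4),round(y,4));off(x,y,z,yaw)
E
for k in pin bush clev jack; do python3 go.py $k f 0.13; python3 go.py $k e .13|head -1; done
```

```text
pin f 0.5601 0.1523
t 0.1 pos [0.1878 0.5167 0.2308] yaw 70.01 q6 -12.3 F [-0.7 -0.3  0.5] w 0.0855
shift [-0.4744 -0.215   0.1009] turn rad 0.5631
pin e 0.6365 -0.1941
bush f 0.5222 0.2008
t 0.1 pos [0.1878 0.5167 0.2308] yaw 70.01 q6 -12.3 F [-0.7 -0.3  0.5] w 0.0855
shift [-0.4222 -0.1824  0.1009] turn rad 0.5631
bush e 0.5728 -0.2007
clev f 0.4817 0.2555
t 0.1 pos [0.1878 0.5167 0.2308] yaw 70.01 q6 -12.3 F [-0.7 -0.3  0.5] w 0.0855
shift [-0.3655 -0.1449  0.1008] turn rad 0.1966
clev e 0.5092 -0.2073
jack f 0.4438 0.3059
t 0.1 pos [0.1878 0.5167 0.2308] yaw 70.01 q6 -12.3 F [-0.7 -0.3  0.5] w 0.0855
shift [-0.3126 -0.1104  0.1008] turn rad 0.8423
jack e 0.4455 -0.2139
```

>>> play_rows(targets="-0.04 -0.018 0 0.1 0; -0.08 -0.036 0 0.2 0; -0.12 -0.054 0 0.3 0; -0.16 -0.072 0 0.4 0; -0.2 -0.09 0 0.5 0", force=50)

```text
time_s: 0.6
position: [0.346, 0.3625, 0.2311]
tool_rot: [[-0.658, 0.753, -0.0], [0.753, 0.658, -0.0], [0.0, -0.001, -1.0]]
ft_force: [0.4, 0.5, 0.5]
grip_width: 0.0855
```

```bash
python3 go.py pin f 0.16
```

```text
pin f 0.5601 0.1523
t 0.6 pos [0.346  0.3625 0.2311] yaw 41.14 q6 -8.4 F [0.4 0.5 0.5] w 0.0855
shift [-0.2991  0.023   0.0711] turn rad 0.0592
```

>>> play_rows(targets="-0.045 0.003 0.01 0.01 0; -0.095 0.007 0.02 0.025 0; -0.145 0.011 0.03 0.035 0; -0.195 0.015 0.04 0.045 0; -0.24 0.018 0.05 0.059 0")

```text
time_s: 1.1
position: [0.5184, 0.194, 0.1808]
tool_rot: [[-0.615, 0.789, -0.0], [0.789, 0.615, 0.0], [0.0, -0.0, -1.0]]
ft_force: [0.9, 1.1, -0.0]
grip_width: 0.0856
```

>>> play_rows(targets="-0.04 0.003 0.01 0 0; -0.059 0.005 0.02 0 0; -0.059 0.005 0.02 0 0")

```text
time_s: 1.4
position: [0.558, 0.1507, 0.1593]
tool_rot: [[-0.613, 0.79, -0.003], [0.79, 0.613, -0.0], [0.002, -0.003, -1.0]]
ft_force: [-0.8, 0.0, 1.0]
grip_width: 0.0856
```

```bash
python3 go.py pin f 0.016
```

```text
pin f 0.5601 0.1523
t 1.4 pos [0.558  0.1507 0.1593] yaw 37.83 q6 -34.4 F [-0.8  0.   1. ] w 0.0856
shift [-0.0002  0.003   0.1433] turn rad 0.0014
```

>>> play_rows(targets="0 0.002 0.03 0 0; 0 0.003 0.06 0 0; 0 0.003 0.085 0 0; 0 0.003 0.1 0 0; 0 0.003 0.1 0 0")

```text
time_s: 1.9
position: [0.5579, 0.1555, 0.0599]
tool_rot: [[-0.617, 0.787, -0.004], [0.787, 0.617, 0.0], [0.003, -0.003, -1.0]]
ft_force: [-0.1, -0.2, 0.5]
grip_width: 0.085
```

```bash
python3 go.py pin f 0.016; python3 - <<'E'
from h import *
grab('side','b');grab('top','b')
a=cv2.imread('pics/side_b.png')[150:400,180:430];b=cv2.imread('pics/top_b.png')[130:280,150:330]
cv2.imwrite('pics/b.png',np.hstack([cv2.resize(a,(400,400)),cv2.resize(b,(400,400))]))
E
```

```text
pin f 0.5601 0.1523
t 1.9 pos [0.5579 0.1555 0.0599] yaw 38.08 q6 -34.2 F [-0.1 -0.2  0.5] w 0.085
shift [-0.0039 -0.0001  0.0439] turn rad 0.0058
```

View pics/b.png

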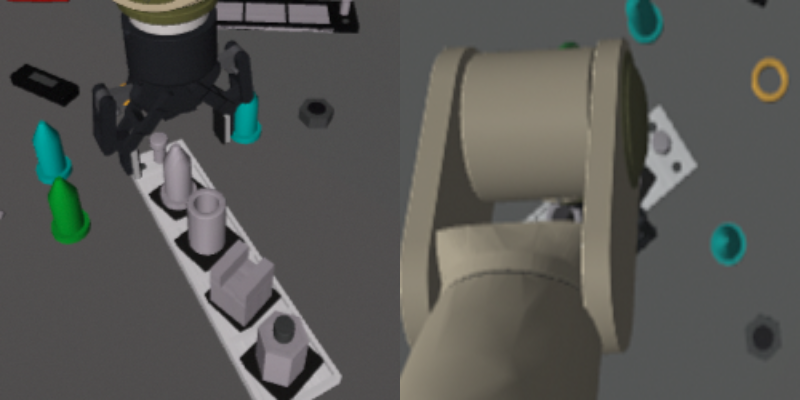

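Side crop: the gripper is open and straddles the steel pin at crop (178,175). A turquoise pin shows behind the right finger at (245,120), so I'll check that clearance.

```bash
python3 - <<'E'
from m1 import *
W=cloud(t)
hsv=cv2.cvtColor(t['pixels'],cv2.COLOR_RGB2HSV)
m=((hsv[...,0]>50)&(hsv[...,0]<100)&(hsv[...,1]>120)).astype(np.uint8)
n,l,st,c=cv2.connectedComponentsWithStats(m)
for i in range(1,n):
    if 30<st[i,4]<2000:
        p=W[l==i];p=p[p[:,2]>.005];print(c[i].round(),p.mean(0).round(3),loc(FR,p.mean(0)).round(3))
E
python3 go.py pin f 0.03
```

```text
[259. 137.] [0.699 0.131 0.04 ] [-0.099  0.196  0.04 ]
[229. 155.] [0.655 0.198 0.04 ] [-0.105  0.116  0.04 ]
[297. 221.] [0.506 0.039 0.043] [0.111 0.15  0.043]
pin f 0.5601 0.1523
t 2.0 pos [0.5596 0.1552 0.0622] yaw 38.06 q6 -34.2 F [0.4 0.2 0.6] w 0.0854
shift [-0.0025 -0.0014  0.0322] turn rad 0.0054
```

```bash
python3 - <<'E'
from h import *
for i in range(5):
    o=status.observe();print(o['time_s'],o['position'].round(4),o['q'].round(2),o['qvel'].round(1));eyes.get_image('side')
E
```

```text
2.0 [0.5596 0.1552 0.0622] [ 3.820e+00  3.454e+01  8.286e+01  1.000e-02  6.257e+01 -3.425e+01] [-0.5 -0.8 -1.   0.   0.  -0.1]
2.05 [0.56   0.155  0.0626] [ 3.800e+00  3.451e+01  8.283e+01  1.000e-02  6.256e+01 -3.425e+01] [-0.4 -0.2 -0.3 -0.1 -0.2 -0.1]
2.1 [0.5602 0.1548 0.0627] [ 3.780e+00  3.450e+01  8.282e+01  1.000e-02  6.255e+01 -3.425e+01] [-0.3 -0.  -0.  -0.1 -0.3 -0. ]
2.15 [0.5602 0.1546 0.0626] [  3.76  34.51  82.83   0.    62.54 -34.26] [-0.3  0.2  0.  -0.1 -0.1 -0. ]
2.2 [0.5602 0.1545 0.0624] [  3.75  34.52  82.84   0.    62.53 -34.26] [-0.3  0.3  0.2 -0.  -0.1 -0. ]
```

>>> play_rows(targets="-0.001 -0.001 0.02 0 0; -0.001 -0.001 0.035 0 0; -0.001 -0.001 0.046 0 0; -0.001 -0.001 0.046 0 0; -0.001 -0.001 0.046 0 0")

```text
time_s: 2.75
position: [0.56, 0.1528, 0.0158]
tool_rot: [[-0.615, 0.788, 0.001], [0.788, 0.615, 0.0], [-0.0, 0.001, -1.0]]
ft_force: [0.5, 0.8, -1.1]
grip_width: 0.0856
```

```bash
python3 go.py pin f 0.016
```

```text
pin f 0.5601 0.1523
t 2.75 pos [0.56   0.1528 0.0158] yaw 37.99 q6 -34.4 F [ 0.5  0.8 -1.1] w 0.0856
shift [-0.0003 -0.0002 -0.0002] turn rad 0.0041
```

>>> play_rows(targets="0 0 0 0 0.4; 0 0 0 0 0.6; 0 0 0 0 0.8; 0 0 0 0 1; 0 0 0 0 1", force=50)

```text
time_s: 3.25
position: [0.5612, 0.1531, 0.0169]
tool_rot: [[-0.615, 0.788, 0.004], [0.788, 0.615, 0.001], [-0.002, 0.004, -1.0]]
ft_force: [2.6, 2.1, 8.8]
grip_width: 0.027
```

>>> play_rows(targets="0 0 0 0 1; 0 0 0 0 1; 0 0 0 0 1")

```text
time_s: 3.55
position: [0.5612, 0.1531, 0.0169]
tool_rot: [[-0.615, 0.788, 0.004], [0.788, 0.615, 0.001], [-0.002, 0.004, -1.0]]
ft_force: [0.4, 2.7, 8.2]
grip_width: 0.0269
```

>>> play_rows(targets="0 0 -0.01 0 1; 0 0 -0.035 0 1; 0 0 -0.07 0 1; 0 0 -0.105 0 1; 0 0 -0.12 0 1")

```text
time_s: 4.05
position: [0.5604, 0.1528, 0.1388]
tool_rot: [[-0.616, 0.788, 0.004], [0.788, 0.616, 0.0], [-0.002, 0.003, -1.0]]
ft_force: [-0.3, 0.2, -2.9]
grip_width: 0.0266
```

```bash
python3 go.py pin e 0.137; python3 - <<'E'
from h import *
grab('side','c')
a=cv2.imread('pics/side_c.png')[100:400,180:480]
cv2.imwrite('pics/c.png',cv2.resize(a,(600,600)))
E
```

```text
pin e 0.6365 -0.1941
t 4.05 pos [0.5604 0.1528 0.1388] yaw 37.99 q6 -34.4 F [-0.3  0.2 -2.9] w 0.0266
shift [-0.3203 -0.1535  0.0021] turn rad -1.011
```

View pics/c.png

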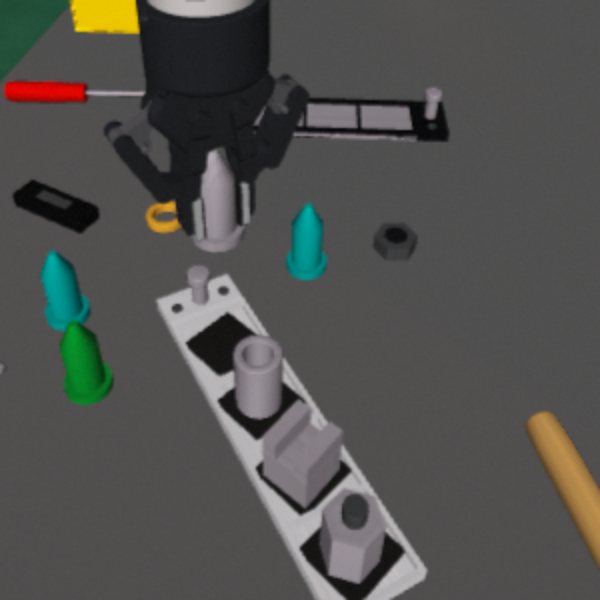

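The pin is held upright, between the pads at crop (218,215). Carrying it over.

>>> play_rows(targets="-0.02 -0.01 0 -0.08 1; -0.055 -0.027 0 -0.18 1; -0.095 -0.046 0 -0.29 1; -0.135 -0.065 0 -0.4 1; -0.175 -0.084 0 -0.51 1")

```text
time_s: 4.6
position: [0.6008, -0.0385, 0.1346]
tool_rot: [[-0.924, 0.383, -0.002], [0.383, 0.924, 0.0], [0.002, -0.0, -1.0]]
ft_force: [0.2, 0.3, -2.6]
grip_width: 0.0266
```

```bash
python3 go.py pin e 0.137
```

```text
pin e 0.6365 -0.1941
t 4.6 pos [ 0.6008 -0.0385  0.1346] yaw 67.48 q6 -82.4 F [ 0.2  0.3 -2.6] w 0.0266
shift [-0.0926 -0.1301 -0.0026] turn rad -0.4964
```

>>> play_rows(targets="-0.023 -0.032 0 -0.12 1; -0.046 -0.065 0 -0.25 1; -0.07 -0.098 0 -0.37 1; -0.088 -0.123 0 -0.46 1; -0.093 -0.13 0 -0.496 1")

```text
time_s: 5.1
position: [0.6362, -0.1961, 0.1338]
tool_rot: [[-0.995, -0.098, -0.002], [-0.098, 0.995, 0.0], [0.002, 0.0, -1.0]]
ft_force: [-0.6, 0.6, -2.1]
grip_width: 0.027
```

>>> play_rows(targets="0 0 0.01 0 1; 0 0 0.03 0 1; 0 0 0.04 0 1; 0 0 0.04 0 1; 0 0 0.04 0 1")

```text
time_s: 5.6
position: [0.6367, -0.1922, 0.0954]
tool_rot: [[-0.995, -0.098, -0.0], [-0.098, 0.995, 0.0], [0.0, 0.0, -1.0]]
ft_force: [0.9, 0.0, -1.8]
grip_width: 0.0267
```

```bash
python3 go.py pin e 0.0135;  python3 - <<'E'
from h import *
grab('side','d')
a=cv2.imread('pics/side_d.png')[60:260,220:470]
cv2.imwrite('pics/d.png',cv2.resize(a,(750,600)))
E
```

```text
pin e 0.6365 -0.1941
t 5.6 pos [ 0.6367 -0.1922  0.0954] yaw 95.64 q6 -122.6 F [ 0.9  0.  -1.8] w 0.0267
shift [ 0.0003 -0.0019  0.0819] turn rad -0.0048
```

View pics/d.png

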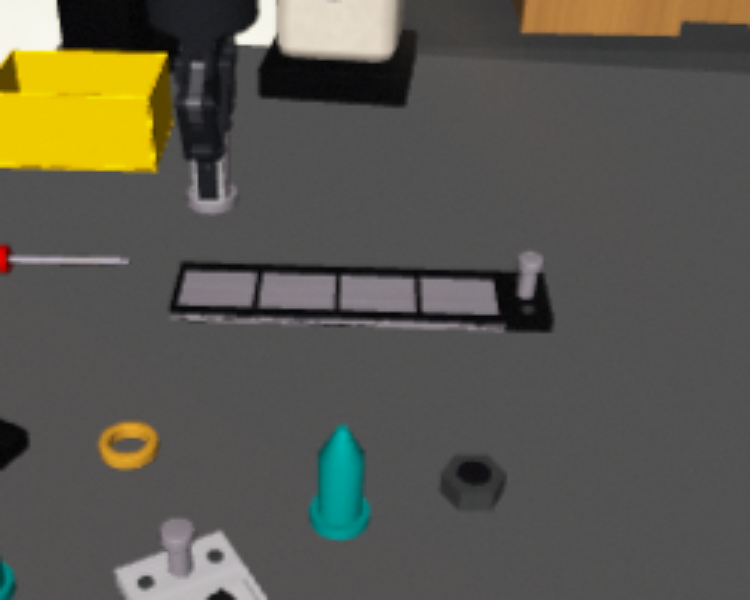

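The pin hangs upright at (210,190), over the far-end pocket at (218,288). Lowering it.

>>> play_rows(targets="0 -0.0015 0.02 0 1; 0 -0.0015 0.045 0 1; 0 -0.0015 0.065 0 1; 0 -0.0015 0.074 0 1; 0 -0.0015 0.074 0 1")

```text
time_s: 6.15
position: [0.6366, -0.1941, 0.0209]
tool_rot: [[-0.995, -0.098, -0.001], [-0.098, 0.995, 0.0], [0.001, 0.001, -1.0]]
ft_force: [0.8, -0.1, -2.4]
grip_width: 0.0267
```

```bash
python3 -c "
from h import *
eyes.get_image('top')"; python3 go.py pin e 0.0142
```

```text
pin e 0.6365 -0.1941
t 6.2 pos [ 0.6371 -0.1944  0.022 ] yaw 95.63 q6 -122.8 F [ 1.8  0.2 -1.5] w 0.027
shift [0.0006 0.0003 0.0078] turn rad -0.0051
```

>>> play_rows(targets="0 0 0.003 0 1; 0 0 0.005 0 1; 0 0 0.0065 0 1; 0 0 0.007 0 1; 0 0 0.007 0 1")

```text
time_s: 6.7
position: [0.6368, -0.1943, 0.0144]
tool_rot: [[-0.995, -0.098, 0.0], [-0.098, 0.995, -0.0], [-0.0, -0.0, -1.0]]
ft_force: [0.6, -0.4, -2.8]
grip_width: 0.0269
```

>>> play_rows(targets="0 0 0.0005 0 1; 0 0 0.0005 0 1")

```text
time_s: 6.9
position: [0.6368, -0.1943, 0.014]
tool_rot: [[-0.995, -0.098, 0.0], [-0.098, 0.995, -0.0], [-0.0, -0.0, -1.0]]
ft_force: [0.2, 1.1, -1.5]
grip_width: 0.0268
```

>>> play_rows(targets="0 0 0.0005 0 1; 0 0 0.001 0 1; 0 0 0.001 0 1")

```text
time_s: 7.2
position: [0.6369, -0.1943, 0.0139]
tool_rot: [[-0.995, -0.098, 0.001], [-0.098, 0.995, -0.0], [-0.001, -0.001, -1.0]]
ft_force: [-3.5, 1.7, 6.9]
grip_width: 0.027
```

>>> play_rows(targets="0 0 0.0005 0 0.6; 0 0 0.0005 0 0.5; 0 0 0.0005 0 0.4; 0 0 0.0005 0 0.3; 0 0 0.0005 0 0.3")

```text
time_s: 7.7
position: [0.6367, -0.1943, 0.0121]
tool_rot: [[-0.995, -0.098, -0.0], [-0.098, 0.995, 0.0], [0.0, 0.0, -1.0]]
ft_force: [0.2, 0.7, 0.8]
grip_width: 0.0599
```

>>> play_rows(targets="0 0 -0.02 0 0.3; 0 0 -0.06 0 0.3; 0 0 -0.1 0 0.2; 0 0 -0.135 0 0.1; 0 0 -0.15 0 0")

```text
time_s: 8.2
position: [0.6377, -0.1946, 0.1663]
tool_rot: [[-0.995, -0.098, 0.005], [-0.098, 0.995, -0.003], [-0.005, -0.003, -1.0]]
ft_force: [0.2, -0.3, 0.9]
grip_width: 0.0852
```

```bash
python3 go.py bush f 0.16;  python3 - <<'E'
from h import *
grab('side','e')
a=cv2.imread('pics/side_e.png')[60:260,220:470]
cv2.imwrite('pics/e.png',cv2.resize(a,(750,600)))
E
```

```text
bush f 0.5222 0.2008
t 8.2 pos [ 0.6377 -0.1946  0.1663] yaw 95.64 q6 -122.8 F [ 0.2 -0.3  0.9] w 0.0852
shift [0.0761 0.4049 0.0047] turn rad 1.0103
```

View pics/e.png

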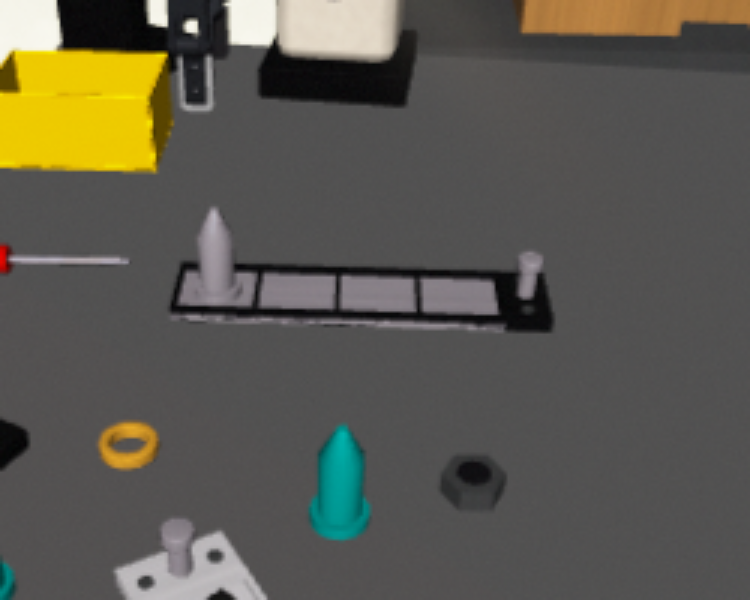

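The pin stands upright in the far-end pocket at (217,260). Next is the bushing.

>>> play_rows(targets="0.008 0.03 0 0.1 0; 0.016 0.075 0 0.21 0; 0.024 0.12 0 0.32 0; 0.032 0.165 0 0.43 0; 0.039 0.21 0 0.54 0")

```text
time_s: 8.75
position: [0.5762, 0.0125, 0.1614]
tool_rot: [[-0.902, 0.432, -0.001], [0.432, 0.902, 0.0], [0.001, -0.0, -1.0]]
ft_force: [0.1, 0.2, 0.8]
grip_width: 0.0851
```

```bash
python3 go.py bush f 0.16
```

```text
bush f 0.5222 0.2008
t 8.75 pos [0.5762 0.0125 0.1614] yaw 64.41 q6 -74.9 F [0.1 0.2 0.8] w 0.0851
shift [0.1301 0.1465 0.0016] turn rad 0.4653
```

>>> play_rows(targets="0.03 0.034 0.01 0.11 0; 0.06 0.068 0.02 0.22 0; 0.09 0.102 0.03 0.33 0; 0.117 0.132 0.04 0.43 0; 0.13 0.1465 0.05 0.465 0")

```text
time_s: 9.25
position: [0.5207, 0.2017, 0.1111]
tool_rot: [[-0.616, 0.788, -0.002], [0.788, 0.616, 0.0], [0.001, -0.001, -1.0]]
ft_force: [0.6, 0.1, -0.6]
grip_width: 0.0854
```

>>> play_rows(targets="0 0 0.01 0 0; 0 0 0.02 0 0; 0 0 0.02 0 0; 0 0 0.02 0 0; 0 0 0.02 0 0")

```text
time_s: 9.75
position: [0.5231, 0.1982, 0.0927]
tool_rot: [[-0.615, 0.788, 0.001], [0.788, 0.615, 0.0], [-0.0, 0.001, -1.0]]
ft_force: [-0.3, -0.5, 0.7]
grip_width: 0.0854
```

```bash
python3 go.py bush f 0.018
```

```text
bush f 0.5222 0.2008
t 9.75 pos [0.5231 0.1982 0.0927] yaw 37.98 q6 -29.4 F [-0.3 -0.5  0.7] w 0.0854
shift [0.0027 0.0009 0.0747] turn rad 0.0041
```

>>> play_rows(targets="0.002 0.001 0.02 0 0; 0.002 0.001 0.045 0 0; 0.002 0.001 0.065 0 0; 0.002 0.001 0.0735 0 0; 0.002 0.001 0.0735 0 0")

```text
time_s: 10.25
position: [0.5219, 0.2008, 0.0184]
tool_rot: [[-0.616, 0.788, -0.001], [0.788, 0.616, -0.0], [0.001, -0.001, -1.0]]
ft_force: [-0.1, 0.1, -0.8]
grip_width: 0.0854
```

>>> play_rows(targets="0 0 0 0 0.2; 0 0 0 0 0.3; 0 0 0 0 0.3")

```text
time_s: 10.55
position: [0.5225, 0.2012, 0.0197]
tool_rot: [[-0.616, 0.788, 0.002], [0.788, 0.616, 0.0], [-0.001, 0.001, -1.0]]
ft_force: [0.4, 0.7, 0.2]
grip_width: 0.0601
```

```bash
python3 go.py bush f 0.018; python3 - <<'E'
from h import *
grab('side','f')
a=cv2.imread('pics/side_f.png')[150:400,200:450]
cv2.imwrite('pics/f.png',cv2.resize(a,(600,600)))
E
```

```text
bush f 0.5222 0.2008
t 10.55 pos [0.5225 0.2012 0.0197] yaw 38.05 q6 -29.1 F [0.4 0.7 0.2] w 0.0601
shift [-0.0001 -0.0004  0.0017] turn rad 0.0052
```

View pics/f.png

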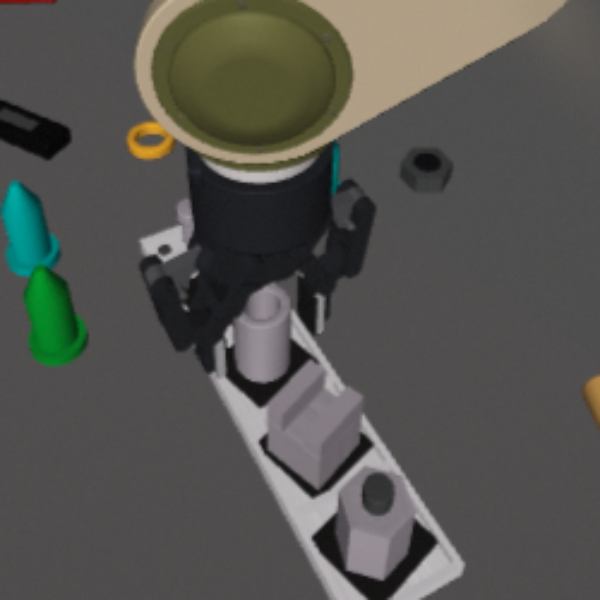

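```bash
python3 - <<'E'
from m1 import *
d=load('side','f');c=lambda p:((proj(d,p)-[200,150])*2.4).round(0)
o=np.array([.5222,.2008]);j=np.array([.788,.616])
for z in(.009,.02,.028,.065):print(z,c([*o,z]),'tips',c([*(o+.03*j),z]),c([*(o-.03*j),z]))
W=cloud(d);L=loc(FR,W);
m=(abs(L[...,0])<.025)&(abs(L[...,1]-.032)<.025)&(L[...,2]>.0635)&(L[...,2]<.070)
p=(L[m][:,:2]*1000).astype(np.float32);print(cv2.minEnclosingCircle(p),len(p))
E
```

```text
0.009 [261. 358.] tips [219. 377.] [302. 340.]
0.02 [261. 348.] tips [218. 367.] [302. 329.]
0.028 [261. 340.] tips [217. 359.] [302. 321.]
0.065 [260. 302.] tips [214. 321.] [303. 283.]
((-1.0903674364089966, 30.71351432800293), 17.964326858520508) 154
```

The fingers straddle the bushing, with the rim at crop (264,303) where I predicted (260,302). Gripping.

>>> play_rows(targets="0 0 0.001 0 0.5; 0 0 0.001 0 0.7; 0 0 0.001 0 1; 0 0 0.001 0 1; 0 0 0.001 0 1", force=50)

```text
time_s: 11.1
position: [0.5222, 0.2012, 0.0182]
tool_rot: [[-0.616, 0.788, 0.001], [0.788, 0.616, 0.0], [-0.0, 0.001, -1.0]]
ft_force: [-1.5, 0.2, 5.7]
grip_width: 0.0359
```

>>> play_rows(targets="0 0 0.001 0 1; 0 0 0.001 0 1")

```text
time_s: 11.3
position: [0.5223, 0.2012, 0.0182]
tool_rot: [[-0.616, 0.787, 0.001], [0.787, 0.616, 0.0], [-0.001, 0.001, -1.0]]
ft_force: [-3.1, -1.2, 15.9]
grip_width: 0.0356
```

>>> play_rows(targets="0 0 -0.01 0 1; 0 0 -0.035 0 1; 0 0 -0.07 0 1; 0 0 -0.105 0 1; 0 0 -0.12 0 1")

```text
time_s: 11.8
position: [0.5227, 0.2013, 0.1398]
tool_rot: [[-0.616, 0.787, 0.004], [0.787, 0.616, 0.001], [-0.002, 0.003, -1.0]]
ft_force: [0.4, 0.4, -2.5]
grip_width: 0.0355
```

```bash
python3 go.py bush e 0.138
```

```text
bush e 0.5728 -0.2007
t 11.8 pos [0.5227 0.2013 0.1398] yaw 38.05 q6 -29.1 F [ 0.4  0.4 -2.5] w 0.0355
shift [-0.3474 -0.2083  0.0018] turn rad -1.01
```

>>> play_rows(targets="-0.025 -0.015 0 -0.08 1; -0.06 -0.036 0 -0.18 1; -0.1 -0.06 0 -0.29 1; -0.14 -0.084 0 -0.4 1; -0.18 -0.108 0 -0.51 1")

```text
time_s: 12.3
position: [0.5476, -0.0089, 0.1367]
tool_rot: [[-0.924, 0.382, -0.001], [0.382, 0.924, 0.0], [0.001, -0.0, -1.0]]
ft_force: [0.4, -0.1, -2.7]
grip_width: 0.035
```

```bash
python3 go.py bush e 0.138
```

```text
bush e 0.5728 -0.2007
t 12.3 pos [ 0.5476 -0.0089  0.1367] yaw 67.54 q6 -80.9 F [ 0.4 -0.1 -2.7] w 0.035
shift [-0.0966 -0.1676 -0.0014] turn rad -0.4954
```

>>> play_rows(targets="-0.023 -0.04 0 -0.12 1; -0.046 -0.08 0 -0.25 1; -0.07 -0.12 0 -0.37 1; -0.088 -0.155 0 -0.46 1; -0.0965 -0.1695 0 -0.495 1")

```text
time_s: 12.8
position: [0.571, -0.2044, 0.1362]
tool_rot: [[-0.995, -0.098, -0.001], [-0.098, 0.995, -0.0], [0.001, -0.0, -1.0]]
ft_force: [0.6, 0.3, -2.3]
grip_width: 0.0356
```

>>> play_rows(targets="0 0 0.015 0 1; 0 0 0.035 0 1; 0 0 0.05 0 1; 0 0 0.05 0 1; 0 0 0.05 0 1")

```text
time_s: 13.3
position: [0.5714, -0.2008, 0.087]
tool_rot: [[-0.995, -0.098, -0.0], [-0.098, 0.995, 0.0], [0.0, 0.0, -1.0]]
ft_force: [1.2, -0.0, -3.0]
grip_width: 0.0355
```

```bash
python3 go.py bush e 0.0155
```

```text
bush e 0.5728 -0.2007
t 13.3 pos [ 0.5714 -0.2008  0.087 ] yaw 95.64 q6 -126.2 F [ 1.2 -0.  -3. ] w 0.0355
shift [-0.0014 -0.0001  0.0715] turn rad -0.005
```

>>> play_rows(targets="-0.001 0 0.02 0 1; -0.001 0 0.045 0 1; -0.001 0 0.06 0 1; -0.001 0 0.068 0 1; -0.001 0 0.069 0 1")

```text
time_s: 13.8
position: [0.5725, -0.2007, 0.0179]
tool_rot: [[-0.995, -0.098, -0.0], [-0.098, 0.995, 0.0], [0.0, 0.0, -1.0]]
ft_force: [0.1, -0.3, -2.2]
grip_width: 0.0355
```

>>> play_rows(targets="0 0 0 0 1; 0 0 0 0 1; 0 0 0.001 0 1; 0 0 0.001 0 1")

```text
time_s: 14.2
position: [0.5725, -0.2008, 0.0172]
tool_rot: [[-0.995, -0.098, 0.001], [-0.098, 0.995, -0.0], [-0.001, -0.0, -1.0]]
ft_force: [-0.5, -0.2, -2.7]
grip_width: 0.0355
```

>>> play_rows(targets="0 0 0.0005 0 1; 0 0 0.001 0 1; 0 0 0.0015 0 1; 0 0 0.0015 0 1")

```text
time_s: 14.6
position: [0.5724, -0.2007, 0.0153]
tool_rot: [[-0.995, -0.098, -0.0], [-0.098, 0.995, 0.0], [0.0, 0.0, -1.0]]
ft_force: [0.0, -0.0, -2.5]
grip_width: 0.0354
```

>>> play_rows(targets="0 0 0.0005 0 1; 0 0 0.001 0 1; 0 0 0.001 0 1")

```text
time_s: 14.9
position: [0.5724, -0.2007, 0.0152]
tool_rot: [[-0.995, -0.098, 0.0], [-0.098, 0.995, -0.0], [-0.0, -0.0, -1.0]]
ft_force: [-2.8, 1.6, 7.3]
grip_width: 0.0356
```

Contact at 0.0152, as expected. Releasing.

>>> play_rows(targets="0 0 0 0 0.55; 0 0 0 0 0.45; 0 0 0 0 0.35; 0 0 0 0 0.25; 0 0 0 0 0.25")

```text
time_s: 15.4
position: [0.5724, -0.2008, 0.0143]
tool_rot: [[-0.995, -0.098, -0.0], [-0.098, 0.995, -0.0], [0.0, -0.0, -1.0]]
ft_force: [0.4, -0.2, 1.1]
grip_width: 0.0637
```

>>> play_rows(targets="0 0 -0.02 0 0.25; 0 0 -0.06 0 0.25; 0 0 -0.1 0 0.2; 0 0 -0.135 0 0.1; 0 0 -0.15 0 0")

```text
time_s: 15.9
position: [0.5733, -0.2011, 0.1681]
tool_rot: [[-0.995, -0.098, 0.005], [-0.098, 0.995, -0.003], [-0.004, -0.003, -1.0]]
ft_force: [-0.8, -0.4, -0.4]
grip_width: 0.0855
```

```bash
python3 go.py clev f 0.16;  python3 - <<'E'
from h import *
grab('side','g')
a=cv2.imread('pics/side_g.png')[60:260,220:470]
cv2.imwrite('pics/g.png',cv2.resize(a,(750,600)))
E
```

```text
clev f 0.4817 0.2555
t 15.9 pos [ 0.5733 -0.2011  0.1681] yaw 95.64 q6 -126.1 F [-0.8 -0.4 -0.4] w 0.0855
shift [0.0463 0.4634 0.0064] turn rad 0.6438
```

View pics/g.png

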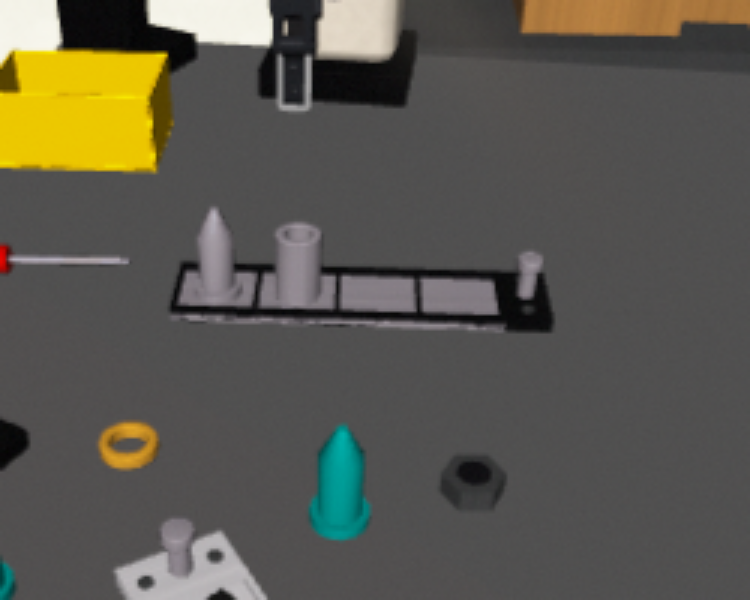

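The pin (217,260) and bushing (298,265) stand in the two pockets farthest from the post. Next is the clevis.

>>> play_rows(targets="0.004 0.035 0 0.06 0; 0.009 0.083 0 0.13 0; 0.014 0.131 0 0.2 0; 0.019 0.179 0 0.27 0; 0.024 0.227 0 0.34 0")

```text
time_s: 16.45
position: [0.5253, 0.0246, 0.1636]
tool_rot: [[-0.97, 0.243, -0.001], [0.243, 0.97, 0.0], [0.001, 0.0, -1.0]]
ft_force: [0.3, 0.3, 0.2]
grip_width: 0.0858
```

```bash
python3 go.py clev f 0.16
```

```text
clev f 0.4817 0.2555
t 16.45 pos [0.5253 0.0246 0.1636] yaw 75.96 q6 -86.2 F [0.3 0.3 0.2] w 0.0858
shift [0.0983 0.2135 0.0037] turn rad 0.3003
```

>>> play_rows(targets="0.022 0.047 0.01 0.07 0; 0.044 0.094 0.02 0.14 0; 0.066 0.14 0.03 0.21 0; 0.087 0.185 0.04 0.27 0; 0.1 0.215 0.05 0.3 0")

```text
time_s: 16.95
position: [0.4795, 0.2578, 0.1134]
tool_rot: [[-0.856, 0.517, -0.001], [0.517, 0.856, 0.0], [0.0, -0.0, -1.0]]
ft_force: [0.3, -0.8, -0.1]
grip_width: 0.0851
```

>>> play_rows(targets="0 0 0.01 0 0; 0 0 0.02 0 0; 0 0 0.02 0 0; 0 0 0.02 0 0; 0 0 0.02 0 0")

```text
time_s: 17.45
position: [0.4813, 0.2546, 0.0948]
tool_rot: [[-0.856, 0.517, 0.001], [0.517, 0.856, 0.0], [-0.001, 0.001, -1.0]]
ft_force: [0.0, -0.2, -0.1]
grip_width: 0.0852
```

```bash
python3 go.py clev f 0.016
```

```text
clev f 0.4817 0.2555
t 17.45 pos [0.4813 0.2546 0.0948] yaw 58.87 q6 -43.4 F [ 0.  -0.2 -0.1] w 0.0852
shift [0.0001 0.001  0.0788] turn rad 0.0021
```

>>> play_rows(targets="0 0 0.02 0 0; 0 0 0.05 0 0; 0 0 0.07 0 0; 0 0 0.078 0 0; 0 0 0.078 0 0")

```text
time_s: 17.95
position: [0.4807, 0.2551, 0.0161]
tool_rot: [[-0.856, 0.516, -0.001], [0.516, 0.856, -0.0], [0.001, -0.001, -1.0]]
ft_force: [-0.2, 0.7, 0.3]
grip_width: 0.0857
```

>>> play_rows(targets="0 0 0 0 0.1; 0 0 0 0 0.2; 0 0 0 0 0.2")

```text
time_s: 18.25
position: [0.4811, 0.2556, 0.0172]
tool_rot: [[-0.857, 0.516, 0.002], [0.516, 0.857, 0.0], [-0.001, 0.001, -1.0]]
ft_force: [0.0, -0.2, 0.3]
grip_width: 0.0683
```

```bash
python3 go.py clev f 0.016; python3 - <<'E'
from h import *
grab('side','i')
a=cv2.imread('pics/side_i.png')[150:400,200:450]
cv2.imwrite('pics/i.png',cv2.resize(a,(600,600)))
E
```

```text
clev f 0.4817 0.2555
t 18.25 pos [0.4811 0.2556 0.0172] yaw 58.96 q6 -43.4 F [ 0.  -0.2  0.3] w 0.0683
shift [-0.0006  0.0002  0.0012] turn rad 0.0036
```

View pics/i.png

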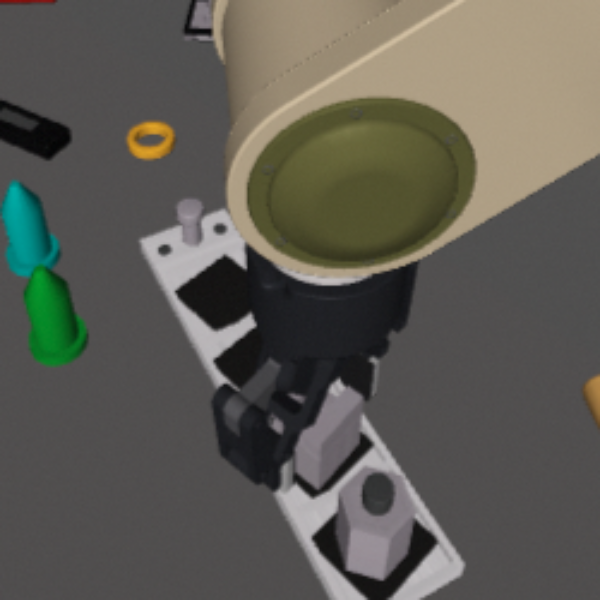

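The pads stand either side of the clevis: left pad at crop (288,470), right pad at (375,375), clear of the jack. Gripping.

>>> play_rows(targets="0 0 0 0 0.4; 0 0 0 0 0.6; 0 0 0 0 0.8; 0 0 0 0 1; 0 0 0 0 1", force=60)

```text
time_s: 18.8
position: [0.481, 0.2557, 0.0168]
tool_rot: [[-0.857, 0.516, 0.001], [0.516, 0.857, 0.0], [-0.001, 0.001, -1.0]]
ft_force: [-0.2, 1.1, 6.0]
grip_width: 0.0369
```

>>> play_rows(targets="0 0 0 0 1; 0 0 0 0 1; 0 0 0 0 1")

```text
time_s: 19.1
position: [0.481, 0.2557, 0.0168]
tool_rot: [[-0.857, 0.516, 0.001], [0.516, 0.857, 0.0], [-0.001, 0.001, -1.0]]
ft_force: [-0.1, 0.5, 5.1]
grip_width: 0.0373
```

>>> play_rows(targets="0 0 -0.01 0 1; 0 0 -0.035 0 1; 0 0 -0.07 0 1; 0 0 -0.105 0 1; 0 0 -0.12 0 1")

```text
time_s: 19.6
position: [0.481, 0.2556, 0.1393]
tool_rot: [[-0.857, 0.516, 0.003], [0.516, 0.857, 0.001], [-0.002, 0.002, -1.0]]
ft_force: [0.5, -0.2, -5.5]
grip_width: 0.0373
```

```bash
python3 go.py clev e 0.138; python3 - <<'E'
from h import *
grab('side','j')
a=cv2.imread('pics/side_j.png')[150:400,200:450]
cv2.imwrite('pics/j.png',cv2.resize(a,(600,600)))
E
```

```text
clev e 0.5092 -0.2073
t 19.6 pos [0.481  0.2556 0.1393] yaw 58.97 q6 -43.4 F [ 0.5 -0.2 -5.5] w 0.0373
shift [-0.2628 -0.3822  0.0011] turn rad -0.645
```

View pics/j.png

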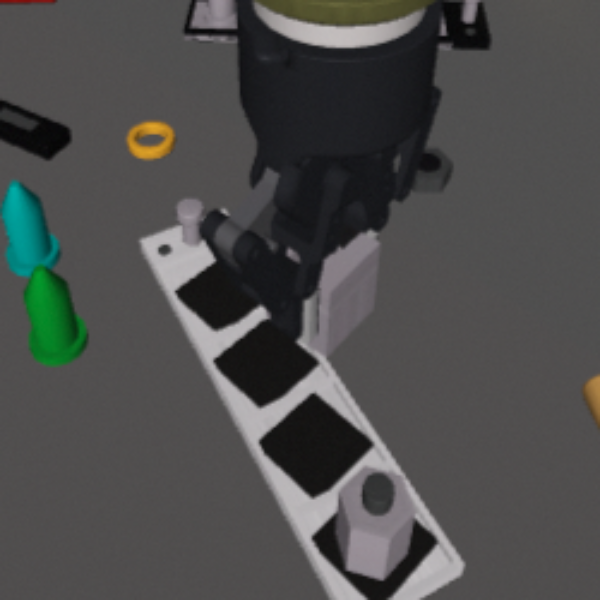

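The clevis is held upright at crop (350,290).

>>> play_rows(targets="-0.016 -0.023 0 -0.05 1; -0.04 -0.058 0 -0.11 1; -0.066 -0.096 0 -0.18 1; -0.092 -0.134 0 -0.25 1; -0.118 -0.172 0 -0.31 1")

```text
time_s: 20.15
position: [0.492, 0.0457, 0.1354]
tool_rot: [[-0.974, 0.227, -0.002], [0.227, 0.974, 0.0], [0.002, -0.0, -1.0]]
ft_force: [0.5, 0.8, -4.7]
grip_width: 0.0368
```

```bash
python3 go.py clev e 0.138
```

```text
clev e 0.5092 -0.2073
t 20.15 pos [0.492  0.0457 0.1354] yaw 76.9 q6 -85.3 F [ 0.5  0.8 -4.7] w 0.0368
shift [-0.074  -0.2425 -0.0027] turn rad -0.332
```

>>> play_rows(targets="-0.0132 -0.044 0 -0.06 1; -0.0264 -0.088 0 -0.12 1; -0.0396 -0.132 0 -0.18 1; -0.0528 -0.176 0 -0.24 1; -0.066 -0.22 0 -0.3 1")

```text
time_s: 20.65
position: [0.5058, -0.1836, 0.1353]
tool_rot: [[-0.998, -0.07, -0.002], [-0.07, 0.998, 0.001], [0.002, 0.002, -1.0]]
ft_force: [1.1, -0.4, -4.7]
grip_width: 0.0374
```

```bash
python3 go.py clev e 0.09
```

```text
clev e 0.5092 -0.2073
t 20.65 pos [ 0.5058 -0.1836  0.1353] yaw 94.03 q6 -126.6 F [ 1.1 -0.4 -4.7] w 0.0374
shift [-0.0018 -0.024   0.0453] turn rad -0.0329
```

>>> play_rows(targets="-0.001 -0.015 0.01 -0.03 1; -0.001 -0.024 0.02 -0.033 1; -0.001 -0.024 0.045 -0.033 1; -0.001 -0.024 0.045 -0.033 1; -0.001 -0.024 0.045 -0.033 1")

```text
time_s: 21.15
position: [0.509, -0.2049, 0.091]
tool_rot: [[-0.995, -0.102, -0.002], [-0.102, 0.995, 0.001], [0.002, 0.001, -1.0]]
ft_force: [0.4, -0.2, -4.7]
grip_width: 0.037
```

```bash
python3 go.py clev e 0.014
```

```text
clev e 0.5092 -0.2073
t 21.15 pos [ 0.509  -0.2049  0.091 ] yaw 95.83 q6 -130.1 F [ 0.4 -0.2 -4.7] w 0.037
shift [-0.     -0.0026  0.077 ] turn rad -0.0016
```

>>> play_rows(targets="0 -0.002 0.02 0 1; 0 -0.002 0.045 0 1; 0 -0.002 0.064 0 1; 0 -0.002 0.074 0 1; 0 -0.002 0.075 0 1")

```text
time_s: 21.65
position: [0.5096, -0.2074, 0.0162]
tool_rot: [[-0.995, -0.102, -0.001], [-0.102, 0.995, 0.0], [0.001, 0.001, -1.0]]
ft_force: [0.0, -0.1, -3.9]
grip_width: 0.037
```

>>> play_rows(targets="0 0 0 0 1; 0 0 0 0 1; 0 0 0.0005 0 1")

```text
time_s: 21.95
position: [0.51, -0.2081, 0.0168]
tool_rot: [[-0.995, -0.101, 0.001], [-0.101, 0.995, -0.001], [-0.001, -0.001, -1.0]]
ft_force: [0.3, 0.1, -5.5]
grip_width: 0.0372
```

Expect contact near 0.0138.

>>> play_rows(targets="0 0 0.001 0 1; 0 0 0.002 0 1; 0 0 0.0025 0 1; 0 0 0.0025 0 1; 0 0 0.0025 0 1")

```text
time_s: 22.45
position: [0.5096, -0.2079, 0.0138]
tool_rot: [[-0.995, -0.101, 0.0], [-0.101, 0.995, -0.0], [-0.0, -0.0, -1.0]]
ft_force: [-2.9, 0.3, 5.0]
grip_width: 0.0371
```

>>> play_rows(targets="0 0 0.0005 0 1; 0 0 0.001 0 1; 0 0 0.001 0 1")

```text
time_s: 22.75
position: [0.5096, -0.2079, 0.0138]
tool_rot: [[-0.995, -0.101, 0.001], [-0.101, 0.995, -0.001], [-0.001, -0.001, -1.0]]
ft_force: [-6.1, 3.1, 15.7]
grip_width: 0.0373
```

>>> play_rows(targets="0 0 -0.0005 0 0.55; 0 0 -0.001 0 0.45; 0 0 -0.001 0 0.35; 0 0 -0.001 0 0.25; 0 0 -0.001 0 0.2")

```text
time_s: 23.25
position: [0.5096, -0.2079, 0.0132]
tool_rot: [[-0.995, -0.101, -0.0], [-0.101, 0.995, 0.0], [0.0, 0.0, -1.0]]
ft_force: [-0.1, 0.5, -0.0]
grip_width: 0.0683
```

>>> play_rows(targets="0 0 -0.02 0 0.2; 0 0 -0.06 0 0.2; 0 0 -0.1 0 0.2; 0 0 -0.135 0 0.1; 0 0 -0.15 0 0")

```text
time_s: 23.75
position: [0.5104, -0.2083, 0.1667]
tool_rot: [[-0.995, -0.101, 0.004], [-0.101, 0.995, -0.003], [-0.004, -0.003, -1.0]]
ft_force: [0.2, 1.0, -0.1]
grip_width: 0.0854
```

```bash
python3 go.py jack f 0.16;  python3 - <<'E'
from h import *
grab('side','k')
a=cv2.imread('pics/side_k.png')[60:260,220:470]
cv2.imwrite('pics/k.png',cv2.resize(a,(750,600)))
E
```

```text
jack f 0.4438 0.3059
t 23.75 pos [ 0.5104 -0.2083  0.1667] yaw 95.8 q6 -130.3 F [ 0.2  1.  -0.1] w 0.0854
shift [0.0143 0.5184 0.0049] turn rad 1.2925
```

View pics/k.png

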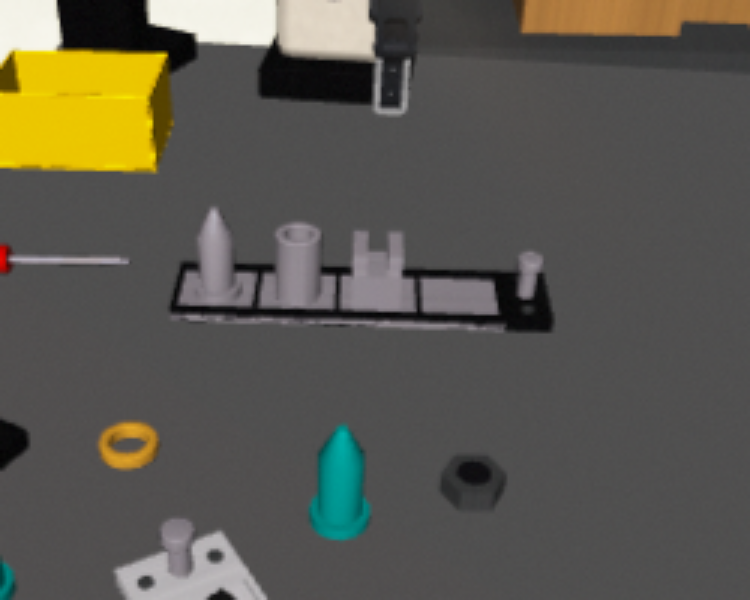

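The clevis stands at (378,275), third from the far end. For the jack I'll use the flats at yaw 81.75, since the neighbouring pocket is now empty and it needs less turning.

>>> play_rows(targets="0.001 0.035 0 0.02 0; 0.002 0.083 0 0.045 0; 0.003 0.131 0 0.07 0; 0.005 0.179 0 0.095 0; 0.006 0.227 0 0.12 0")

```text
time_s: 24.3
position: [0.4798, 0.0191, 0.1625]
tool_rot: [[-1.0, 0.02, -0.001], [0.02, 1.0, 0.0], [0.001, 0.0, -1.0]]
ft_force: [0.8, -0.9, -0.6]
grip_width: 0.0853
```

>>> play_rows(targets="0 0.048 0.01 0.025 0; 0 0.096 0.02 0.05 0; 0 0.144 0.03 0.075 0; 0 0.192 0.03 0.1 0; 0 0.24 0.03 0.12 0")

```text
time_s: 24.8
position: [0.4844, 0.2593, 0.1321]
tool_rot: [[-0.99, 0.139, -0.002], [0.139, 0.99, -0.001], [0.002, -0.001, -1.0]]
ft_force: [1.0, -0.5, 0.3]
grip_width: 0.0853
```

```bash
sed -i "s/jack=37.75-16/jack=81.75/" go.py; python3 go.py jack f 0.1
```

```text
jack f 0.4438 0.3059
t 24.8 pos [0.4844 0.2593 0.1321] yaw 82.0 q6 -66.2 F [ 1.  -0.5  0.3] w 0.0853
shift [0.0467 0.0406 0.0321] turn rad 0.0043
```

>>> play_rows(targets="0.02 0.017 0.005 0.004 0; 0.035 0.03 0.015 0.004 0; 0.045 0.039 0.025 0.004 0; 0.0465 0.0405 0.032 0.004 0; 0.0465 0.0405 0.032 0.004 0")

```text
time_s: 25.3
position: [0.4445, 0.3034, 0.1001]
tool_rot: [[-0.99, 0.142, -0.002], [0.142, 0.99, -0.001], [0.002, -0.001, -1.0]]
ft_force: [0.8, 0.4, -0.7]
grip_width: 0.0853
```

>>> play_rows(targets="0 0 0 0 0; 0 0 0 0 0; 0 0 0 0 0")

```text
time_s: 25.6
position: [0.4454, 0.3035, 0.1017]
tool_rot: [[-0.99, 0.143, 0.001], [0.143, 0.99, 0.0], [-0.001, 0.0, -1.0]]
ft_force: [-0.1, 0.5, 0.3]
grip_width: 0.0853
```

```bash
python3 go.py jack f 0.016
```

```text
jack f 0.4438 0.3059
t 25.6 pos [0.4454 0.3035 0.1017] yaw 81.76 q6 -60.1 F [-0.1  0.5  0.3] w 0.0853
shift [0.0019 0.0022 0.0857] turn rad 0.0002
```

>>> play_rows(targets="0.002 0.002 0.02 0 0; 0.002 0.002 0.05 0 0; 0.002 0.002 0.075 0 0; 0.002 0.002 0.085 0 0; 0.002 0.002 0.085 0 0")

```text
time_s: 26.1
position: [0.4429, 0.3058, 0.0156]
tool_rot: [[-0.99, 0.143, -0.002], [0.143, 0.99, -0.001], [0.002, -0.001, -1.0]]
ft_force: [0.5, 0.2, 0.7]
grip_width: 0.0854
```

>>> play_rows(targets="0 0 0 0 0.1; 0 0 0 0 0.2; 0 0 0 0 0.2")

```text
time_s: 26.4
position: [0.4435, 0.3063, 0.0173]
tool_rot: [[-0.99, 0.142, 0.002], [0.142, 0.99, 0.001], [-0.002, 0.001, -1.0]]
ft_force: [-1.0, 0.2, -0.0]
grip_width: 0.0681
```

```bash
python3 go.py jack f 0.016; python3 - <<'E'
from h import *
grab('side','l')
a=cv2.imread('pics/side_l.png')[150:400,200:450]
cv2.imwrite('pics/l.png',cv2.resize(a,(600,600)))
E
```

```text
jack f 0.4438 0.3059
t 26.4 pos [0.4435 0.3063 0.0173] yaw 81.82 q6 -59.8 F [-1.   0.2 -0. ] w 0.0681
shift [-0.0003 -0.0004  0.0013] turn rad 0.0012
```

View pics/l.png

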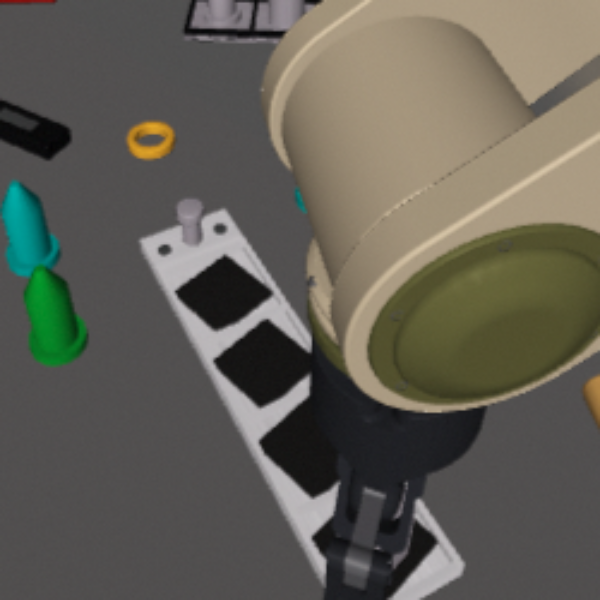

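The gripper is over the last pocket at crop (370,540) and hides the jack; the pose matches the measured centre to within 0.5 mm. Gripping.

>>> play_rows(targets="0 0 0 0 0.35; 0 0 0 0 0.5; 0 0 0 0 0.7; 0 0 0 0 1; 0 0 0 0 1", force=60)

```text
time_s: 26.95
position: [0.4432, 0.3062, 0.0167]
tool_rot: [[-0.99, 0.142, 0.001], [0.142, 0.99, 0.0], [-0.001, 0.0, -1.0]]
ft_force: [-0.6, -0.9, 6.0]
grip_width: 0.0332
```

>>> play_rows(targets="0 0 0 0 1; 0 0 0 0 1; 0 0 0 0 1")

```text
time_s: 27.25
position: [0.4432, 0.3062, 0.0167]
tool_rot: [[-0.99, 0.142, 0.001], [0.142, 0.99, 0.0], [-0.001, 0.0, -1.0]]
ft_force: [-0.6, -0.8, 5.0]
grip_width: 0.0333
```

Width 33 mm matches the flats. Lifting.

>>> play_rows(targets="0 0 -0.01 0 1; 0 0 -0.035 0 1; 0 0 -0.07 0 1; 0 0 -0.105 0 1; 0 0 -0.12 0 1")

```text
time_s: 27.75
position: [0.4435, 0.3064, 0.1394]
tool_rot: [[-0.99, 0.142, 0.003], [0.142, 0.99, 0.001], [-0.003, 0.002, -1.0]]
ft_force: [0.5, -0.6, -5.4]
grip_width: 0.0332
```

```bash
python3 go.py jack e 0.138
```

```text
jack e 0.4455 -0.2139
t 27.75 pos [0.4435 0.3064 0.1394] yaw 81.82 q6 -59.8 F [ 0.5 -0.6 -5.4] w 0.0332
shift [-0.076  -0.5148  0.0007] turn rad -0.246
```

>>> play_rows(targets="-0.004 -0.027 0 -0.02 1; -0.01 -0.07 0 -0.04 1; -0.017 -0.115 0 -0.06 1; -0.024 -0.16 0 -0.08 1; -0.03 -0.205 0 -0.1 1")

```text
time_s: 28.25
position: [0.4428, 0.0974, 0.1363]
tool_rot: [[-0.999, 0.042, -0.001], [0.042, 0.999, 0.0], [0.001, -0.0, -1.0]]
ft_force: [0.7, 0.1, -4.8]
grip_width: 0.0334
```

>>> play_rows(targets="-0.002 -0.045 0 -0.02 1; -0.004 -0.09 0 -0.05 1; -0.006 -0.135 0 -0.08 1; -0.008 -0.18 0 -0.1 1; -0.01 -0.225 0 -0.12 1")

```text
time_s: 28.75
position: [0.4432, -0.1279, 0.1364]
tool_rot: [[-0.997, -0.078, -0.001], [-0.078, 0.997, 0.001], [0.001, 0.001, -1.0]]
ft_force: [1.0, 0.4, -4.7]
grip_width: 0.0334
```

```bash
python3 go.py jack e 0.138
```

```text
jack e 0.4455 -0.2139
t 28.75 pos [ 0.4432 -0.1279  0.1364] yaw 94.46 q6 -125.3 F [ 1.   0.4 -4.7] w 0.0334
shift [ 0.0043 -0.086  -0.0017] turn rad -0.0255
```

>>> play_rows(targets="0.002 -0.04 0 -0.01 1; 0.004 -0.07 0 -0.025 1; 0.004 -0.086 0.01 -0.025 1; 0.004 -0.086 0.03 -0.025 1; 0.004 -0.086 0.045 -0.025 1")

```text
time_s: 29.25
position: [0.4459, -0.2118, 0.0898]
tool_rot: [[-0.995, -0.101, -0.002], [-0.101, 0.995, 0.002], [0.002, 0.002, -1.0]]
ft_force: [1.3, -0.1, -4.1]
grip_width: 0.0332
```

>>> play_rows(targets="0 0 0 0 1; 0 0 0 0 1; 0 0 0 0 1")

```text
time_s: 29.55
position: [0.4469, -0.2122, 0.092]
tool_rot: [[-0.995, -0.102, 0.001], [-0.102, 0.995, -0.001], [-0.001, -0.001, -1.0]]
ft_force: [-0.2, -0.3, -3.9]
grip_width: 0.0336
```

```bash
python3 go.py jack e 0.0137;  python3 - <<'E'
from h import *
grab('side','n')
a=cv2.imread('pics/side_n.png')[60:260,220:470]
cv2.imwrite('pics/n.png',cv2.resize(a,(750,600)))
E
```

```text
jack e 0.4455 -0.2139
t 29.55 pos [ 0.4469 -0.2122  0.092 ] yaw 95.88 q6 -135.0 F [-0.2 -0.3 -3.9] w 0.0336
shift [ 0.0016 -0.0016  0.0783] turn rad -0.0007
```

View pics/n.png

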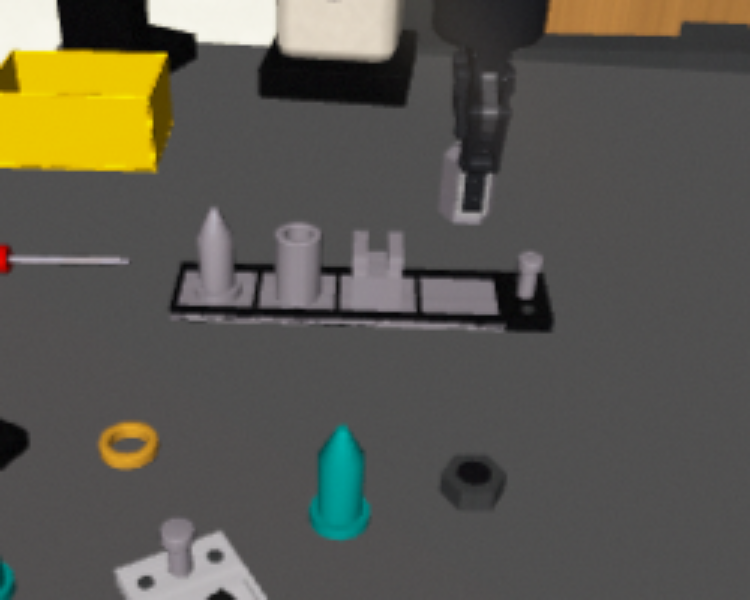

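The jack hangs upright over the last pocket at (466,190), about 3 mm off the pads' centre along the row. I'll shift to suit and lower it.

>>> play_rows(targets="0.004 -0.0015 0.02 0 1; 0.004 -0.0015 0.045 0 1; 0.004 -0.0015 0.064 0 1; 0.004 -0.0015 0.073 0 1; 0.004 -0.0015 0.075 0 1")

```text
time_s: 30.1
position: [0.4428, -0.2141, 0.0161]
tool_rot: [[-0.995, -0.102, -0.0], [-0.102, 0.995, 0.0], [0.0, 0.0, -1.0]]
ft_force: [-0.6, -0.3, -4.0]
grip_width: 0.0329
```

>>> play_rows(targets="0 0 0 0 1; 0 0 0 0 1; 0 0 0.0005 0 1")

```text
time_s: 30.4
position: [0.4431, -0.2145, 0.0166]
tool_rot: [[-0.995, -0.102, 0.001], [-0.102, 0.995, -0.001], [-0.001, -0.001, -1.0]]
ft_force: [-0.3, 0.3, -4.6]
grip_width: 0.033
```

>>> play_rows(targets="0 0 0.001 0 1; 0 0 0.002 0 1; 0 0 0.0025 0 1; 0 0 0.0025 0 1; 0 0 0.0025 0 1")

```text
time_s: 30.9
position: [0.4428, -0.2143, 0.0137]
tool_rot: [[-0.995, -0.102, 0.0], [-0.102, 0.995, -0.0], [-0.0, -0.0, -1.0]]
ft_force: [-2.3, 0.8, 4.0]
grip_width: 0.0334
```

>>> play_rows(targets="0 0 0.0005 0 1; 0 0 0.0005 0 1")

```text
time_s: 31.1
position: [0.4428, -0.2143, 0.0136]
tool_rot: [[-0.995, -0.102, 0.001], [-0.102, 0.995, -0.001], [-0.0, -0.001, -1.0]]
ft_force: [-4.6, 2.6, 10.5]
grip_width: 0.0336
```

>>> play_rows(targets="0 0 -0.0005 0 0.55; 0 0 -0.0005 0 0.45; 0 0 -0.0005 0 0.35; 0 0 -0.0005 0 0.25; 0 0 -0.0005 0 0.2")

```text
time_s: 31.6
position: [0.4428, -0.2142, 0.0133]
tool_rot: [[-0.995, -0.102, -0.0], [-0.102, 0.995, 0.0], [0.0, 0.0, -1.0]]
ft_force: [0.1, -0.1, 1.0]
grip_width: 0.0684
```

>>> play_rows(targets="0 0 -0.02 0 0.2; 0 0 -0.06 0 0.2; 0 0 -0.1 0 0.2; 0 0 -0.14 0 0.2; 0 0 -0.17 0 0.2")

```text
time_s: 32.1
position: [0.4429, -0.2143, 0.1858]
tool_rot: [[-0.995, -0.102, 0.002], [-0.102, 0.995, -0.001], [-0.002, -0.002, -1.0]]
ft_force: [0.1, 0.3, -0.1]
grip_width: 0.0685
```

>>> play_rows(targets="0 0.045 0 0 0.2; 0 0.09 0 0 0.2; 0 0.135 0 0 0.2; 0 0.18 0 0 0.2; 0 0.225 0 0 0.2")

```text
time_s: 32.6
position: [0.4192, 0.0112, 0.1834]
tool_rot: [[-0.995, -0.102, 0.0], [-0.102, 0.995, -0.0], [-0.0, -0.0, -1.0]]
ft_force: [0.8, 0.4, 0.0]
grip_width: 0.0684
```

>>> play_rows(targets="0 0.045 0 0 0.2; 0 0.09 0 0 0.2; 0 0.135 0 0 0.2; 0 0.18 0 0 0.2; 0 0.21 0 0 0.2")

```text
time_s: 33.1
position: [0.3975, 0.221, 0.1833]
tool_rot: [[-0.995, -0.104, 0.0], [-0.104, 0.995, 0.0], [-0.0, 0.0, -1.0]]
ft_force: [0.9, -0.5, 0.6]
grip_width: 0.0687
```

>>> play_rows(targets="0 0 0 0 0.2; 0 0 0 0 0.2; 0 0 0 0 0.2")

```text
time_s: 33.4
position: [0.3985, 0.2178, 0.1833]
tool_rot: [[-0.995, -0.101, -0.0], [-0.101, 0.995, -0.0], [0.0, -0.0, -1.0]]
ft_force: [0.6, 0.3, -0.2]
grip_width: 0.0685
```

```bash
python3 - <<'E'
from m1 import *
S=grab('side','z');T=grab('top','z')
a=cv2.imread('pics/side_z.png')[110:200,260:420];b=cv2.imread('pics/top_z.png')[145:290,350:450]
cv2.imwrite('pics/z.png',np.hstack([cv2.resize(a,(500,400),interpolation=3),cv2.resize(b,(276,400),interpolation=3)]))
for n,d in(('top',T),('side',S)):
    L=loc(ER,cloud(d))
    for k,y in(('pin',-.096),('bush',-.032),('clev',.032),('jack',.096)):
        m=(abs(L[...,0])<.032)&(abs(L[...,1]-y)<.032)&(L[...,2]>.02);p=L[m]
        print(n,k,len(p),'x',np.percentile(p[:,0],[2,98]).round(4),'y',np.percentile(p[:,1],[2,98]).round(4),'zmax',np.percentile(p[:,2],99).round(4))
E
python3 go.py jack e .2
```

```text
top pin 167 x [-0.01    0.0135] y [-0.1072 -0.0825] zmax 0.0797
top bush 233 x [-0.015   0.0178] y [-0.0467 -0.0146] zmax 0.0641
top clev 327 x [-0.0189  0.0186] y [0.0119 0.0482] zmax 0.0565
top jack 261 x [-0.0158  0.0172] y [0.0801 0.1137] zmax 0.068
side pin 256 x [0.0009 0.016 ] y [-0.1072 -0.0821] zmax 0.079
side bush 327 x [-0.0116  0.0206] y [-0.0468 -0.0141] zmax 0.0633
side clev 304 x [-0.0182  0.0212] y [0.0133 0.0499] zmax 0.0555
side jack 319 x [-0.0082  0.0194] y [0.0802 0.1167] zmax 0.0674
jack e 0.4455 -0.2139
t 33.5 pos [0.3986 0.2176 0.1834] yaw 95.76 q6 -82.1 F [-0.3 -0.4 -0.6] w 0.0683
shift [-0.0034 -0.4341 -0.0166] turn rad -0.0028
```

View pics/z.png

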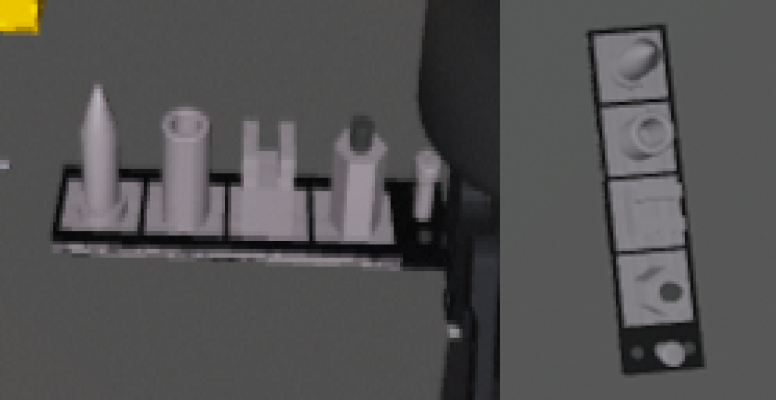

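All four stand upright in order: pin (98,160), bushing (186,170), clevis (270,180), jack (360,180), with the jack next to the post. Their tops measure about 79, 64, 56 and 68 mm, against nominal 80, 62, 54 and 66. The arm is clear, so I'm handing in.

```bash
python3 -c "
from rig import env
print(env.close_job())"
```

```text
the job is handed in; nothing more can be done
None
```

I moved the pin, bushing, clevis and jack one at a time into the black rack. From the far end to its post they stand pin, bushing, clevis, jack, which is the reverse of the full rack. I handed the job in at about 33.5 s with the arm clear.

- **Final check:** both cameras show all four upright, each inside its own pocket. The measured tops were within about 2 mm of nominal for pieces standing on the pocket floors.
- **Disagreements:** the two cameras differed by 2–3 mm along the full rack, so I used the average for the grasps. The jack was gripped a few millimetres off centre along the row, and I corrected for that when placing it.
- **Forces:** the force readings I saw stayed at or below about 16 N, and no check failed.

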